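# Seat a blank disc in the weld fixture and swing the keeper over it

## Robot

A 6-joint arm with a two-finger parallel gripper is mounted at the origin on the work surface. World frame = base frame: x ahead of the robot, y to its left, z up, the work surface at z = 0. Lengths are in m, angles in rad, forces in N, time in s.
With the tool pointing down it reaches from about 0.35 to 0.85 m from the base axis. Payload 8.1 kg.
Tool frame: the origin (TCP) lies at the very end of the fingers, on their centre line; the grasp point (between the pads) lies 19 mm behind it; z points along the fingers, y is the line along which they close (so a half turn about z gives the same grasp; the last joint's range is limited). The gripper opens to 93 mm and grips with 3 to 60 N. Pads are 15 mm wide; open, the fingers measure 128 mm over their backs; the gripper's body (75 mm by 188 mm) begins 65 mm behind the grasp point.
Start: joints at [-1.417, 0.13, 1.488, -0, 1.523, -0.085], TCP at [0.142, -0.583, 0.219] pointing down, gripper open.
Joint ranges: [-2.96, 2.96], [-0.89, 2.26], [0.02, 2.5], [-1.34, 4.48], [0, 2.73], [-2.66, 2.66]. Speed limits (rad/s): [2.39, 2.39, 2.79, 3.14, 3.14, 3.14].

## Interface

Orientations are given as a rotation vector (axis times angle).
In Python, from plant import monitor, eyes, ticket gives the robot as it stands.
- The arm moves only by the tool arm_command, never from a script. Its argument "deltas" is a list that holds one entry, the list of rows, each a list of 6 numbers: the shift along the world's x, y, z in cm, then the turn, a rotation vector about the world's x, y, z in degrees. In form: [[[tx, ty, tz, rx, ry, rz], ...]]. A call has 1 to 12 rows; each row shifts and turns the commanded pose from where the row before left it; what a row does not reach is not made up. A row lasts 1/12 s, in which the tool goes at most 41.7 mm and 7.16 degrees, less where a joint would pass 70% of its speed; a pose out of reach is approached as far as the arm can. A call is refused whole if a number of a shift passes 4.17 or a number of a turn 7.16, either way. A call with a gripper value outside its range is refused whole. "gripper" is the opening, from -1 (shut) to 1 (fully open), set as the call begins (left out, the last holds). The fingers move at their own pace and stop on an object; "squeeze" is the grip in N (left out, the last holds). Time passes only in rows, so rows that do not move let the fingers close. It gives the time, the measured TCP pose, the force, the opening and the grip force at its end, in the units of the state.
- monitor.read_state(): the state, without advancing time (a new reading comes with each control period).
- eyes.read_camera(name): name is "scene" or "top" or "wrist"; returns the picture (400x640x3 uint8, blue, green, red); there is no depth.
- eyes.camera_model(name): a dict with "fx", "fy", "cx", "cy" (pixels), "k1" (the pictures are not rectified: a ray, as slopes to the right and down, at radius r is drawn at 1 + k1 r^2 times it, then the intrinsics apply), "rvec" (rotation vector, rad) and "tvec" (3), from world to camera coordinates, as OpenCV has them. Camera axes: x right, y down, z forward; pixel columns grow to the right and rows downward; lengths in m; the calibration is good to about 2 mm. A picture is of the moment at which its call begins: read the wrist's pose just before it. camera_model takes no time and is no camera call; for the wrist camera it gives the pose at the moment of the call.
- ticket.close_job(): hands the job in; it is judged then, once.
The state is a dict: "t": time; "q": joint angles; "dq": joint speeds; "joint_torque": joint torques, N m; "tool_pos": TCP position; "orientation": TCP orientation; "force": force on the tool from outside, world axes, zero at the start; "wrist_torque": the same for the moment, N m; "opening": finger opening in m; "gripper_force": force on a finger pad.
Only numpy, scipy, OpenCV 4.12 (cv2) and the standard library are available. Lean on these libraries where they do the work, as an engineer would, in place of code of your own. Each camera call takes 0.05 s, during which the arm holds its last target. There are 200 camera calls.

## Task

Push the solid steel disc (the one without a hole) across the top of the fixture plate with your fingertips until it drops over the edge of the round recess and lies flat on its bottom. Then push the keeper arm round until it stands over the disc against its stop, and move clear. Only push: do not pick the disc up at any time, and leave the ring, the nut and everything else lying about where it is.

Things in the scene. Friction and masses are not known exactly. Their poses are not given: they have to be found in the camera images.
- fixture: fixed flat grey plate, 220 mm along its x, 300 mm along its y, 22 mm high, lying on the table at any yaw within 0.45 rad. Origin: centre of its underside; z up. It carries the recess, the keeper and, on its top, the loose disc, ring and nut
- recess (a point): centre of the mouth of the round recess, level with the plate's top (22 mm above the table), at (0, -55, 22) mm in the fixture's frame. The recess is 66 mm across with a small chamfer and 10 mm deep with a flat floor, so the seated disc is flush with the plate's top
- disc: loose solid steel disc, 60 mm diameter, 10 mm thick, about 0.22 kg, at the start flat on the plate's top towards the plate's +y end, on its -x or +x side. Origin: centre of its underside, z up
- ring: bystander: loose flat steel ring, 60 mm outside, 32 mm hole, 10 mm thick, flat on the plate beside the disc (about 110 mm from it). Origin: centre of its underside
- keeper (a joint): angle (rad) of the keeper, a level arm on a vertical pivot: 0 parked, clear of the recess; 1.65 its stop, pointing over the recess centre. Grows clockwise seen from above; starts at 0 to 0.35, stays where left, friction about 0.12 N m. At angle q the arm points along (4.050 - q) rad counterclockwise from the fixture's +x, in the fixture's frame
- keeper_pivot (a point): the keeper's pivot axis at the plate's top, at (60, -110, 22) mm in the fixture's frame. The hub is 26 mm across and rises 22 mm above the plate's top. The steel arm is 95 mm long from the pivot, 18 mm wide, its underside 4 mm and upper face 14 mm above the plate's top: it passes over a seated disc but not over one still lying on the plate
- keeper_end (a point): point on the keeper's upper face 86 mm from the pivot, 14 mm above the plate's top, on the axis of an upright pin 14 mm across that rises 23 mm above the arm
- nut: bystander: loose dark hexagon nut, 32 mm across, 14 mm high, on the plate near its -x, -y corner. Origin: centre of its underside
- cone: bystander: steel reducer cone with a flange on top, 110 mm across the foot, 126 mm high, on the table. Origin: centre of its underside
- can: bystander: upright spray can, 64 mm across, 180 mm high, on the table. Origin: centre of its underside
- mallet: bystander: orange mallet lying on the table. Origin: below its handle
- spanner: bystander: steel spanner lying on the table to the left of the fixture. Origin: below its shank
- tape: bystander: black and yellow tape measure, 70 x 35 x 62 mm, standing on the table. Origin: centre of its underside
Things that resemble listed ones, but are neither listed nor needed, are in the scene too. What is shaped like the disc but green or purple is not meant.

How it is judged:
On the way, in this order (a step that is already met when the one before it is completed fails the run):
1. the disc lies flat on the bottom of the recess (horizontal distance between disc and recess below 0.005 m and z of disc in the frame of fixture below 0.014 m and angle between disc's own z axis and vertical below 0.06 rad), for 0.2 s.
2. the keeper stands over the disc at its stop (all of step 1 and value of joint keeper above 1.5 rad), for 0.2 s.
At the end, for the whole second after the job is handed in: The disc lies at rest in the recess: within 5 mm of its centre, underside within 2 mm of the floor, tilted less than 0.06 rad; the keeper is within 0.15 rad of its stop over the disc (joint above 1.5); ring and nut within 15 mm of where they were (all of step 2 and linear speed of disc below 0.02 m/s and distance of each of ring, nut from where it was at the start of the episode below 0.015 m); the robot touches nothing.
It fails at once if the disc is lifted more than 8 mm off the plate's top (z of disc in the frame of fixture above 0.03 m).
It fails at once if the disc is pushed off the plate (z of disc in the frame of fixture below 0.006 m).
It fails at once if the ring or the nut is moved more than 15 mm (distance of any of ring, nut from where it was at the start of the episode above 0.015 m).
It fails at once if another bystander is moved more than 15 mm (distance of any of cone, can, mallet, spanner, tape from where it was at the start of the episode above 0.015 m).
It also fails if it takes over 51 s, if anything falls off the work surface, if the arm or the gripper's body presses on something with over 40 N, if the wrist force passes 120 N, or if a joint passes its speed limit or range.

## Working session

There is one attempt and no reset: what is moved stays moved. The work goes in short steps, Python scripts to look and compute and a tool call to move; the robot and the scene stay as the last step left them, time stands still between calls to the robot, and variables do not carry over. Pictures are saved under pics/ and viewed, at most 10 in all, crops included, and the job is handed in when it is done.

Besides the shell and the picture viewer there is one more tool, called after "Request:" by a JSON object that holds its "api" and its "payload", one argument or row to a line. arm_command: Moves the arm, as the interface text tells. Its arguments: {"type":"object","properties":{"deltas":{"type":"array"},"gripper":{"type":"number"},"squeeze":{"type":"number"}},"required":["deltas"]}

```bash
mkdir -p pics
cat > h.py <<'E'
import numpy as np, cv2
from plant import monitor, eyes, ticket
def ray(m,uv):
    K=np.array([[m['fx'],0,m['cx']],[0,m['fy'],m['cy']],[0,0,1]])
    uv=np.asarray(uv,float).reshape(-1,2)
    d=(uv-[m['cx'],m['cy']])/[m['fx'],m['fy']]
    x=d.copy()
    for _ in range(20): x=d/(1+m['k1']*(x**2).sum(1,keepdims=True))
    R=cv2.Rodrigues(np.array(m['rvec'],float))[0]; t=np.array(m['tvec'],float).ravel()
    return -R.T@t, np.c_[x,np.ones(len(x))]@R
def plane(m,uv,z):
    c,d=ray(m,uv); return c+d*((z-c[2])/d[:,2])[:,None]
def proj(m,P):
    R=cv2.Rodrigues(np.array(m['rvec'],float))[0]; t=np.array(m['tvec'],float).ravel()
    p=np.asarray(P,float).reshape(-1,3)@R.T+t; x=p[:,:2]/p[:,2:]
    x=x*(1+m['k1']*(x**2).sum(1,keepdims=True)); return x*[m['fx'],m['fy']]+[m['cx'],m['cy']]
E
python3 - <<'E'
from h import *
for n in ('top','scene'):
    im=eyes.read_camera(n); cv2.imwrite(f'pics/{n}0.png',im); m=eyes.camera_model(n); print(n,m, ray(m,[320,200])[0])
s=monitor.read_state(); print(s['t'],s['tool_pos'],s['orientation'],s['opening'])
E
```

```text
top {'fx': 398.846087487216, 'fy': 398.846087487216, 'cx': 313.2503182902028, 'cy': 202.27160896084916, 'k1': -0.0016265663623059622, 'rvec': array([ 2.12961734, -2.07874128,  0.23612527]), 'tvec': array([-0.05249608,  0.57790697,  1.08816581])} [ 0.32479001 -0.04028415  1.18900201]
scene {'fx': 424.77108836213984, 'fy': 424.77108836213984, 'cx': 319.93238668066965, 'cy': 199.14039057151743, 'k1': -0.0030245309113347014, 'rvec': array([ 1.28050479,  2.025093  , -1.09255842]), 'tvec': array([ 0.24282518, -0.22743596,  1.53347954])} [1.37155468 0.38797365 0.65617444]
0.1 [ 0.14186567 -0.5824549   0.21769691] [-3.11758907e+00 -3.74044243e-01  8.04166707e-05] 0.0931335530275247
```

View pics/top0.png

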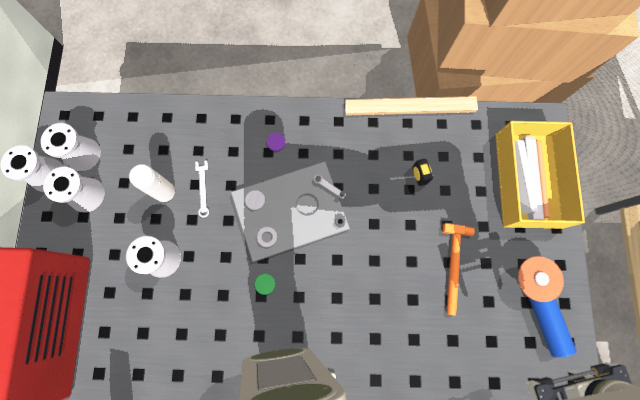

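View pics/scene0.png

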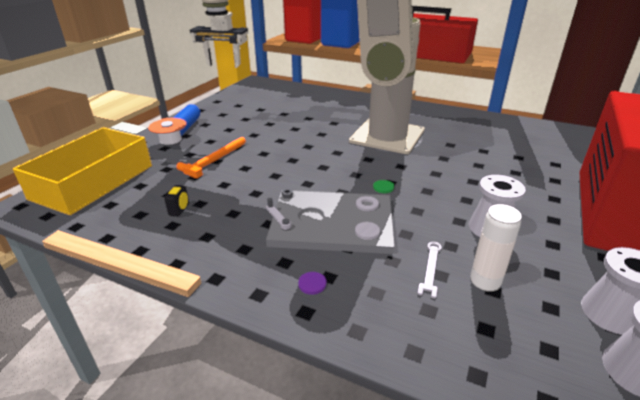

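Top view: the plate's corners are at about (231,192), (325,162), (349,229) and (252,261). Things that could be taken for the disc are the plain grey disc (255,200), the ring with a hole (267,237), the empty recess (307,204), the purple disc (276,141) and the green disc (264,284). By the description it's the grey one at (255,200). The scene view agrees: disc (367,230), ring (367,203). I'll check this in a close crop.

Run:
```python
from h import *
im=cv2.imread('pics/top0.png'); c=im[155:267,222:356]
cv2.imwrite('pics/crop.png',cv2.resize(c,None,fx=5.3,fy=5.3,interpolation=cv2.INTER_CUBIC))
m=eyes.camera_model('top')
C=plane(m,[(231,192),(325,162),(349,229),(252,261)],.022)
print(C, [np.linalg.norm(C[i]-C[i-1]) for i in range(4)])
print(plane(m,[(255,200)],.032),plane(m,[(267,237)],.032),plane(m,[(307,204)],.022))
```

```text
[[ 0.61428073  0.21023537  0.022     ]
 [ 0.71625837 -0.07149594  0.022     ]
 [ 0.51025844 -0.14601533  0.022     ]
 [ 0.40960423  0.13508487  0.022     ]] [np.float64(0.21803685166634051), np.float64(0.29961971212062183), np.float64(0.21906416640676968), np.float64(0.2985776111023513)]
[[0.58904298 0.13502794 0.032     ]] [[0.47928537 0.09387874 0.032     ]] [[ 0.58287115 -0.019844    0.022     ]]
```

View pics/crop.png

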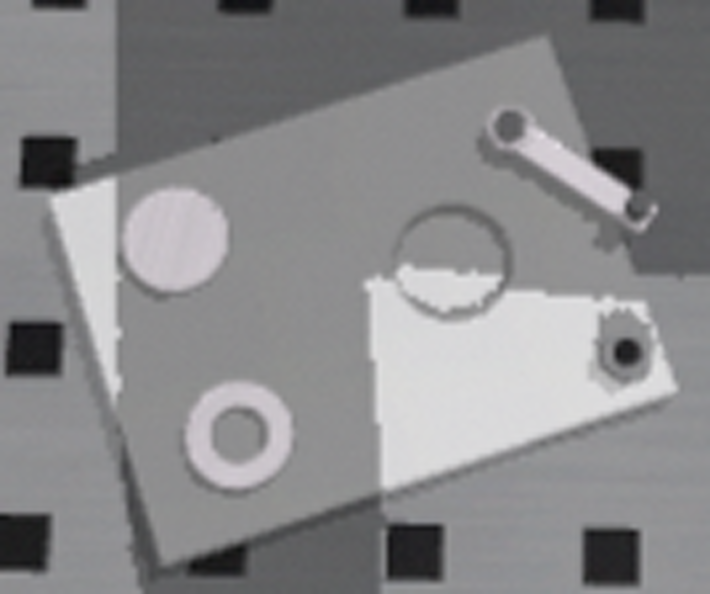

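The crop confirms the choice: plain disc without a hole at full-frame (255,200), ring at (267,237). The keeper's hub is at (318,179) and its pin at (342,194). The back-projected plate sides come to 218 x 299 mm, as they should. Next I refine the numbers.

Run:
```python
from h import *
im=cv2.imread('pics/top0.png'); m=eyes.camera_model('top')
f=lambda L:(np.array(L,float)+.5)/5.3-.5+[222,155]
W=plane(m,f([(50,200),(547,36),(678,388),(165,570)]),.022)[:,:2]
F=np.array([[110,150],[110,-150],[-110,-150],[-110,150]])/1000
# rigid fit, incl. recess circle
W=np.r_[W,plane(m,f([(452,262)]),.022)[:,:2]]; F=np.r_[F,[[0,-.055]]]
c=W.mean(0);cf=F.mean(0); U,S,V=np.linalg.svd((F-cf).T@(W-c)); R=(U@V).T; t=c-R@cf
yaw=np.arctan2(R[1,0],R[0,0]); print('yaw',yaw,'t',t,'res mm',((W-(F@R.T+t))*1e3).round(1).tolist())
# disc by tint
b=im.astype(int); tint=((b[...,2]+b[...,0]-2*b[...,1])>8).astype(np.uint8)
tint[:, :225]=0; tint[:160]=0; tint[265:]=0; tint[:,352:]=0
cs,_=cv2.findContours(tint,cv2.RETR_EXTERNAL,cv2.CHAIN_APPROX_NONE)
for k in cs:
    if cv2.contourArea(k)<60: continue
    (u,v),r=cv2.minEnclosingCircle(k); p=plane(m,[(u,v)],.032)[0]; p2=plane(m,[(u+r,v)],.032)[0]
    print('blob',u,v,'rad mm',np.linalg.norm(p2-p)*1e3,p, 'fix',(R.T@(p[:2]-t)*1e3).round(1))
rec=t+R@[0,-.055]; piv=t+R@[.06,-.11]; print('rec',rec,'piv',piv)
print('hub seen',plane(m,f([(510,127)]),.044)[0]); 
e=plane(m,f([(638,206)]),.059)[0]; d=R.T@(e[:2]-piv); print('pin',e,'len',np.linalg.norm(d),'q',4.05-np.arctan2(d[1],d[0])%(2*np.pi))
for q in np.linspace(.0,1.65,8): print(q.round(2), piv+R@(.086*np.array([np.cos(4.05-q),np.sin(4.05-q)])))
# scene check
ms=eyes.camera_model('scene'); print(proj(ms,[[*rec,.022],[*piv,.044]]))
```

```text
yaw 0.3608368013788639 t [0.56301675 0.03129197] res mm [[0.3, -0.4], [-0.7, -0.6], [0.8, 0.3], [-0.8, -0.0], [0.3, 0.7]]
blob 266.65789794921875 236.8157958984375 rad mm 29.415311256970497 [0.47980069 0.09490216 0.032     ] fix [-55.4  88.9]
blob 254.7673797607422 199.5160369873047 rad mm 29.40081061255105 [0.59050344 0.13580266 0.032     ] fix [62.6 88.1]
blob 326.5 187.0 rad mm 44.54289529126787 [ 0.63432314 -0.07708604  0.032     ] fix [  28.5 -126.6]
rec [ 0.5824349  -0.02016613] piv [ 0.65798915 -0.05044079]
hub seen [ 0.65652102 -0.05038624  0.044     ]
pin [ 0.60870527 -0.12171958  0.059     ] len 0.08665775794579811 q 0.30339500277783893
0.0 [ 0.63244692 -0.13256018]
0.24 [ 0.61397525 -0.12432432]
0.47 [ 0.59793775 -0.11200238]
0.71 [ 0.58522136 -0.09627581]
0.94 [ 0.57652935 -0.07801435]
1.18 [ 0.57234243 -0.05822796]
1.41 [ 0.57289216 -0.0380109 ]
1.65 [ 0.57814812 -0.01848127]
[[309.71451617 214.70131926]
 [284.4821598  220.6045791 ]]
```

Request:
{"api": "arm_command", "payload": {
  "deltas": [
    [[2.05, 3.4, 0, 0, 0, 6.1], [2.05, 3.4, 0, 0, 0, 6.1], [2.05, 3.4, 0, 0, 0, 6.1], [2.05, 3.4, 0, 0, 0, 6.1], [2.05, 3.4, 0, 0, 0, 6.1], [2.05, 3.4, 0, 0, 0, 6.1], [2.05, 3.4, 0, 0, 0, 6.1], [2.05, 3.4, 0, 0, 0, 6.1], [2.05, 3.4, 0, 0, 0, 6.1], [2.05, 3.4, 0, 0, 0, 6.1], [2.05, 3.4, 0, 0, 0, 6.1], [2.05, 3.4, 0, 0, 0, 6.1]]
  ],
  "gripper": -0.14
}}

```text
t: 1.1
tool_pos: [0.3883, -0.173, 0.2185]
orientation: [2.276, 2.166, 0.0]
force: [0.4, -0.7, 0.7]
opening: 0.0396
gripper_force: 0.0
```

Request:
{"api": "arm_command", "payload": {
  "deltas": [
    [[1.86, 3.27, 0, 0, 0, 0], [1.86, 3.27, 0, 0, 0, 0], [1.86, 3.27, 0, 0, 0, 0], [1.86, 3.27, 0, 0, 0, 0], [1.86, 3.27, 0, 0, 0, 0], [1.86, 3.27, -1, 0, 0, 0], [1.86, 3.27, -2, 0, 0, 0], [1.86, 3.27, -2, 0, 0, 0], [1.86, 3.27, -2, 0, 0, 0], [1.86, 3.27, -2, 0, 0, 0], [1.86, 3.27, -2, 0, 0, 0], [0, 0, -1, 0, 0, 0]]
  ]
}}

```text
t: 2.1
tool_pos: [0.5898, 0.186, 0.0957]
orientation: [-2.275, -2.161, 0.005]
force: [-0.2, -0.2, -0.3]
opening: 0.0399
gripper_force: 0.0
```

Request:
{"api": "arm_command", "payload": {
  "deltas": [
    [[0.1, 0, -2, 0, 0, 0], [0, 0, -2, 0, 0, 0], [0, 0, -1, 0, 0, 0], [0, 0, 0, 0, 0, 0]]
  ]
}}

```text
t: 2.43
tool_pos: [0.5888, 0.1804, 0.0472]
orientation: [-2.279, -2.158, 0.008]
force: [0.9, -0.0, -1.3]
opening: 0.0399
gripper_force: 0.0
```

Run:
```python
from h import *
s=monitor.read_state(); m=eyes.camera_model('wrist'); im=eyes.read_camera('wrist'); cv2.imwrite('pics/w1.png',im)
print(s['t'],s['tool_pos'],s['force'],ray(m,[320,200])[0]); print(proj(m,[[.5905,.1358,.032],[.5824,-.0202,.022],s['tool_pos']]))
b=im.astype(int); t=((b[...,2]+b[...,0]-2*b[...,1])>8).astype(np.uint8)
for k in cv2.findContours(t,0,1)[0]:
    if cv2.contourArea(k)>1500: print(cv2.boundingRect(k),plane(m,[cv2.minEnclosingCircle(k)[0]],.032))
```

```text
2.4333 [0.58876906 0.18037001 0.04721342] [ 0.85251372 -0.04602445 -1.32721541] [0.59415866 0.25962897 0.21290504]
[[330.92971308 314.12806614]
 [330.1791351  488.73654154]
 [323.62679942 256.2680254 ]]
(218, 0, 237, 58) [[0.60064464 0.29388146 0.032     ]]
```

View pics/w1.png

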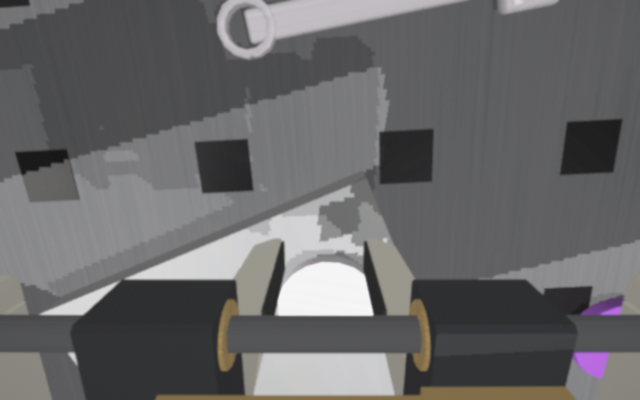

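The wrist view shows the disc's near edge at (327,260) centred between the fingertips at (262,242) and (380,242). The spanner is at (250,25), off the plate. I'll back off 8 mm and descend behind the disc.

Request:
{"api": "arm_command", "payload": {
  "deltas": [
    [[0.1, 0.8, 0, 0, 0, 0], [0, 0, 0, 0, 0, 0], [0, 0, -0.7, 0, 0, 0], [0, 0, -0.7, 0, 0, 0], [0, 0, 0, 0, 0, 0], [0, 0, 0, 0, 0, 0]]
  ]
}}

```text
t: 2.98
tool_pos: [0.5918, 0.1889, 0.036]
orientation: [-2.281, -2.16, 0.002]
force: [-0.2, 0.2, 0.4]
opening: 0.04
gripper_force: 0.0
```

Request:
{"api": "arm_command", "payload": {
  "deltas": [
    [[0, 0, -0.5, 0, 0, 0], [0, 0, -0.4, 0, 0, 0], [0, 0, 0, 0, 0, 0], [0, 0, 0, 0, 0, 0]]
  ]
}}

```text
t: 3.32
tool_pos: [0.5921, 0.189, 0.0273]
orientation: [-2.281, -2.16, 0.001]
force: [0.4, 0.4, -0.2]
opening: 0.0398
gripper_force: 0.0
```

Request:
{"api": "arm_command", "payload": {
  "deltas": [
    [[0.1, -0.5, -0.1, 0, 0, 0], [0, -1, 0, 0, 0, 0], [0, -0.8, 0, 0, 0, 0], [-0.05, -1, 0, 0, 0, 0], [-0.05, -1, 0, 0, 0, 0], [-0.05, -1, 0, 0, 0, 0], [-0.05, -1, 0, 0, 0, 0], [-0.05, -1, 0, 0, 0, 0], [-0.05, -1, 0, 0, 0, 0], [-0.05, -1, 0, 0, 0, 0], [-0.05, -0.6, 0, 0, 0, 0], [0, 0, 0, 0, 0, 0]]
  ]
}}

```text
t: 4.32
tool_pos: [0.5895, 0.0885, 0.0269]
orientation: [2.282, 2.159, -0.001]
force: [-0.7, -0.5, -0.3]
opening: 0.0401
gripper_force: 0.0
```

Run:
```python
from h import *
s=monitor.read_state(); print(s['t'],s['tool_pos'],s['force'])
for n in ('top','scene'):
    im=eyes.read_camera(n); m=eyes.camera_model(n); u,v=proj(m,[.583,.02,.03])[0].astype(int); c=im[v-45:v+45,u-60:u+60]
    cv2.imwrite(f'pics/{n}1.png',cv2.resize(c,None,fx=4,fy=4,interpolation=2))
a=cv2.imread('pics/top1.png');b=cv2.imread('pics/scene1.png'); cv2.imwrite('pics/both1.png',np.vstack([a,b])[:600] if 0 else cv2.resize(np.hstack([a,b]),(800,300)))
```

```text
4.3167 [0.58947852 0.0885071  0.02685589] [-0.67800359 -0.48971806 -0.34905457]
```

View pics/both1.png

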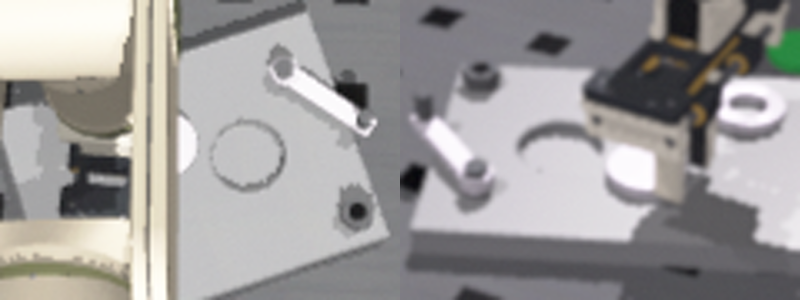

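The view shows the disc nested between the fingertips, with its leading edge at (197,145) in the left crop and the recess centre at (248,155). It is slightly high in x, so I'll trim as I push on.

Request:
{"api": "arm_command", "payload": {
  "deltas": [
    [[-0.1, -0.8, 0, 0, 0, 0], [-0.1, -0.8, 0, 0, 0, 0], [-0.1, -0.8, 0, 0, 0, 0], [-0.1, -0.8, 0, 0, 0, 0], [-0.1, -0.8, 0, 0, 0, 0], [-0.05, -0.8, 0, 0, 0, 0], [-0.05, -0.8, 0, 0, 0, 0], [0, -0.6, 0, 0, 0, 0], [0, -0.6, 0, 0, 0, 0], [0, -0.5, 0, 0, 0, 0], [0, -0.4, 0, 0, 0, 0], [0, 0, 0, 0, 0, 0]]
  ]
}}

```text
t: 5.42
tool_pos: [0.5834, 0.0121, 0.0267]
orientation: [2.282, 2.159, -0.001]
force: [-0.0, 0.2, 0.0]
opening: 0.0403
gripper_force: 0.0
```

```bash
cat > look.py <<'E'
from h import *; import sys
s=monitor.read_state(); print(s['t'],s['tool_pos'],s['force']); L=[]
for n in ('top','scene'):
    im=eyes.read_camera(n); m=eyes.camera_model(n); u,v=proj(m,[.583,-.02,.03])[0].astype(int); L.append(cv2.resize(im[v-45:v+45,u-60:u+60],(400,300),interpolation=2))
cv2.imwrite(sys.argv[1],np.hstack(L))
E
python3 look.py pics/b2.png
```

```text
5.4167 [0.58338467 0.01210598 0.02668228] [-0.01873927  0.15463543  0.03261553]
```

View pics/b2.png

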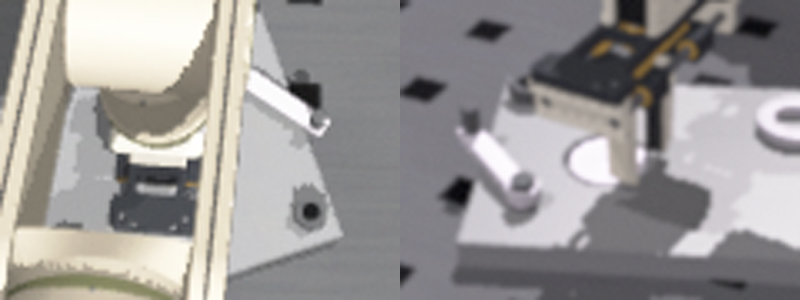

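In the right crop the disc appears flush in the recess at (600,158), with no rim showing. I'll lift clear, turn the tool and go to the keeper's pin.

Request:
{"api": "arm_command", "payload": {
  "deltas": [
    [[0, 0.8, 0, 0, 0, 0], [0, 0.2, 2.1, 0, 0, 0], [0, 0, 2.1, 0, 0, 0], [0, 0, 2.1, 0, 0, 0], [0.26, -1.8, 0, 0, 0, -6.9], [0.26, -1.8, 0, 0, 0, -6.9], [0.26, -1.8, 0, 0, 0, -6.9], [0.26, -1.8, 0, 0, 0, -6.9], [0.26, -1.8, 0, 0, 0, -6.9], [0.26, -1.8, 0, 0, 0, -6.9], [0.26, -1.8, 0, 0, 0, -6.9], [0.26, -1.8, 0, 0, 0, -6.9]]
  ],
  "gripper": -0.44
}}

```text
t: 6.52
tool_pos: [0.6045, -0.1207, 0.0898]
orientation: [-3.024, -0.85, -0.0]
force: [-0.2, -0.6, -0.3]
opening: 0.026
gripper_force: 0.0
```

Request:
{"api": "arm_command", "payload": {
  "deltas": [
    [[0.3, 0, 0, 0, 0, -6.9], [0.3, 0, 0, 0, 0, -6.9], [0, 0, 0, 0, 0, 0], [0, 0, 0, 0, 0, 0]]
  ]
}}

```text
t: 6.85
tool_pos: [0.6104, -0.1201, 0.0897]
orientation: [-3.102, -0.495, 0.0]
force: [-0.1, -0.1, -0.1]
opening: 0.026
gripper_force: 0.0
```

```bash
python3 look.py pics/b3.png; python3 -c "
from h import *
s=monitor.read_state();print(cv2.Rodrigues(np.array(s['orientation']))[0].round(3),s['q'],s['opening'])"
```

```text
6.85 [ 0.61038264 -0.12014662  0.08969319] [-0.10124755 -0.11443164 -0.09958138]
[[ 0.95   0.312 -0.   ]
 [ 0.312 -0.95   0.   ]
 [-0.    -0.    -1.   ]] [-2.76873946e-01  2.81197842e-01  1.55681393e+00  4.66780266e-05
  1.30391185e+00  9.77102615e-01] 0.02611770713575991
```

View pics/b3.png

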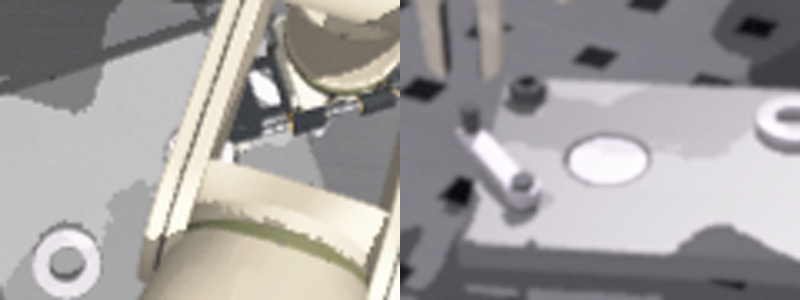

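The disc lies concentric and flush in the recess, at (607,160) in the right crop. The fingers, centred at (460,70), are above the pin at (469,112). I'll descend over the pin.

Request:
{"api": "arm_command", "payload": {
  "deltas": [
    [[-0.1, -0.15, -1.2, 0, 0, 0], [0, 0, -1.2, 0, 0, 0], [0, 0, -0.8, 0, 0, 0], [0, 0, -0.7, 0, 0, 0], [0, 0, -0.5, 0, 0, 0], [0, 0, -0.4, 0, 0, 0], [0, 0, 0, 0, 0, 0]]
  ]
}}

```text
t: 7.53
tool_pos: [0.6086, -0.1222, 0.0405]
orientation: [-3.103, -0.488, 0.002]
force: [0.7, 0.4, -0.8]
opening: 0.026
gripper_force: 0.0
```

Request:
{"api": "arm_command", "payload": {
  "deltas": [
    [[-0.42, 0.54, 0, 0, 0, 0], [-0.42, 0.54, 0, 0, 0, 0], [-0.42, 0.54, 0, 0, 0, 0], [-0.65, 0.8, 0, 0, 0, 0], [-0.65, 0.8, 0, 0, 0, 0], [-0.43, 0.9, 0, 0, 0, 0], [-0.43, 0.9, 0, 0, 0, 0], [-0.22, 1, 0, 0, 0, 0], [-0.22, 1, 0, 0, 0, 0], [0.05, 1, 0, 0, 0, 0], [0.05, 1, 0, 0, 0, 0], [0, 0, 0, 0, 0, 0]]
  ]
}}

```text
t: 8.53
tool_pos: [0.572, -0.0297, 0.0419]
orientation: [-3.102, -0.491, -0.001]
force: [0.3, 0.3, -0.5]
opening: 0.026
gripper_force: 0.0
```

Request:
{"api": "arm_command", "payload": {
  "deltas": [
    [[0.1, 0.5, 0, 0, 0, 0], [0.1, 0.4, 0, 0, 0, 0], [0.1, 0.4, 0, 0, 0, 0], [0.05, 0.2, 0, 0, 0, 0], [0, 0, 0, 0, 0, 0], [0, 0, 0, 0, 0, 0]]
  ]
}}

```text
t: 9.03
tool_pos: [0.5753, -0.017, 0.0418]
orientation: [-3.103, -0.488, -0.0]
force: [-1.0, 0.4, -0.5]
opening: 0.026
gripper_force: 0.0
```

Request:
{"api": "arm_command", "payload": {
  "deltas": [
    [[0.1, 0.3, 0, 0, 0, 0], [0, 0.15, 0, 0, 0, 0], [0, 0, 0, 0, 0, 0]]
  ]
}}

```text
t: 9.28
tool_pos: [0.5765, -0.0126, 0.0419]
orientation: [3.103, 0.488, 0.001]
force: [1.2, -1.0, -0.7]
opening: 0.026
gripper_force: 0.6
```

Request:
{"api": "arm_command", "payload": {
  "deltas": [
    [[0.1, -0.4, 0, 0, 0, 0], [0, 0, 0, 0, 0, 0], [0, 0, 0.8, 0, 0, 0], [0, 0, 1.5, 0, 0, 0], [0, 0, 2.5, 0, 0, 0], [0, 0, 3, 0, 0, 0], [0, 0, 3, 0, 0, 0], [-1.5, -3.5, 0, 0, 0, 0], [-1.5, -3.5, 0, 0, 0, 0], [-1.5, -3.5, 0, 0, 0, 0], [-1.5, -3.5, 0, 0, 0, 0], [-1.5, -3.5, 0, 0, 0, 0]]
  ]
}}

```text
t: 10.28
tool_pos: [0.5014, -0.193, 0.1508]
orientation: [3.103, 0.489, 0.001]
force: [0.2, 0.2, 0.8]
opening: 0.0258
gripper_force: 0.0
```

Request:
{"api": "arm_command", "payload": {
  "deltas": [
    [[-2, -3.5, 1, 0, 0, 0], [-2, -3.5, 1, 0, 0, 0], [-2, -3.5, 1, 0, 0, 0], [-2, -3.5, 0, 0, 0, 0], [0, 0, 0, 0, 0, 0], [0, 0, 0, 0, 0, 0]]
  ]
}}

```text
t: 10.78
tool_pos: [0.4211, -0.3334, 0.1806]
orientation: [3.104, 0.482, 0.001]
force: [0.5, 1.1, -0.0]
opening: 0.026
gripper_force: 0.0
```

```bash
python3 look.py pics/b4.png
```

```text
10.7833 [ 0.42111736 -0.33342857  0.18061839] [ 0.52001032  1.05495646 -0.02993839]
```

View pics/b4.png

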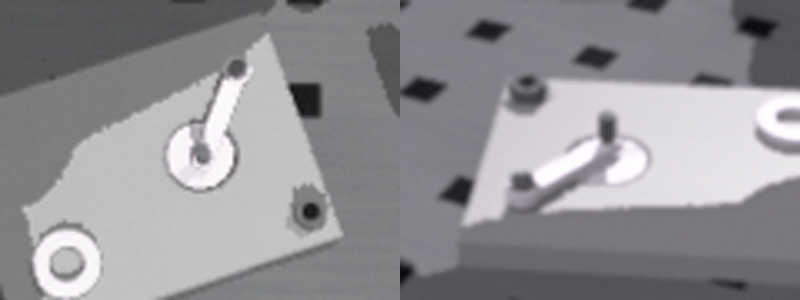

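The arm now lies over the seated disc: hub (237,68), pin (203,155). Ring (67,263) and nut (311,211) look unmoved. I'll check the angle in numbers before handing in.

Run:
```python
from h import *
m=eyes.camera_model('top'); o=proj(m,[.583,-.02,.03])[0].astype(int)-[60,45]
P=lambda uv,z: plane(m,[(np.array(uv)+.5)*.3-.5+o],z)[0][:2]
h=P((237,68),.044); e=P((203,154),.059); d=e-h
print(h,e,np.linalg.norm(d),'q',4.05-(np.arctan2(d[1],d[0])-.3608)%(2*np.pi),'disc',P((201,155),.022),'ring',P((67,263),.032))
```

```text
[ 0.65808661 -0.05014179] [ 0.57517356 -0.02207543] 0.08753452781413879 q 1.5956038882361447 disc [ 0.58240728 -0.01970676] ring [0.48058594 0.0946723 ]
```

```bash
python3 -c "
from h import *
print(ticket.close_job())"
```

```text
the job is handed in; nothing more can be done
None
```

The job is handed in: the disc was pushed into the recess and lies flush. The keeper measures about 1.6 rad over the disc (1.5 needed), the ring and nut look unmoved, and the arm is clear. No verdict came back.

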